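Run the inspection stylus along the seam of a sample plate

TASK

Take the needle-tipped stylus out of the pen rack, lower its tip from above into the L-shaped seam of the sample plate at the open end of the long leg, and run it slowly (about 3 cm a second) and gently along the seam, round the corner, to the open end of the short leg, without lifting it out on the way or scraping it over the plate faces. Then lift it out, hang it upright in the same rack slot it came from, and leave everything else where it is.

Things in the scene. Friction and masses are not known exactly. Their poses are not given: they have to be found in the camera images.
- stylus: Steel stylus, 140 mm, 70 g, hanging upright in a rack slot. Origin at its tip, z up its length. From the tip: needle 4 mm thick to z = 28, cone, neck 10 mm thick z = 40 to 68, collar 26 mm across z = 68 to 74 (hangs by this), square aluminium grip 14 x 14 mm z = 74 to 140 mm, faces square to its x and y. Mass centred near z = 90. Hanging, the tip is 12 mm above the desk.
- marker: Marker pen, the stylus's neighbour: white barrel 12 mm thick, black collar 26 mm across, round black cap 18 mm across, top at 131 mm above the desk. Loose; leave it. Origin at its lower end.
- rack: Grey pen rack, fixed, 80 x 170 mm, 80 mm high. Origin at the centre of its underside. Its 8 mm top plate has two slots 15 mm wide at y = +42 and -42 mm, open upward and to -x (edge x = -30 mm), closed at x = +5 mm; back wall at x = +30 mm. The stylus hangs in either slot, the marker in the other.
- slot_a (a point): The +y slot of the rack: point on the slot's middle line, level with the top face of the rack (80 mm above the desk), where a tool's axis hangs (x = -10 mm in the rack). Site axes as the rack's.
- slot_b (a point): The same for the -y slot.
- sample: Fixed plate 160 (x) x 130 (y) mm, top face 18 mm above the desk: aluminium on a dark steel base. Origin: centre of underside. A 100 x 46 mm patch in its -x +y corner leaves an L-shaped seam, a groove 9 mm wide, 8 mm deep, dark floor. Middle line: long leg y = 15 from the open end x = -80 to the corner x = 25; short leg x = 25 from y = 15 to the open end y = 65 mm.
- seam_start (a point): Seam middle line, 8 mm inside the open end of the long leg, level with the top face (18 mm above the desk). Site axes as the sample's.
- seam_1 (a point): Point on the seam middle line, level with the top face, 24 mm farther along the long leg.
- seam_2 (a point): The same, another 24 mm on.
- seam_3 (a point): The same, another 24 mm on.
- seam_corner (a point): The seam's corner, where the middle lines meet, level with the top face; 25 mm on from seam_3.
- seam_4 (a point): Seam middle line on the short leg, 22 mm past the corner, level with the top face.
- seam_end (a point): Seam middle line, 7 mm inside the open end of the short leg, level with the top face.
- straight_sample: Another sample, 110 x 80 x 18 mm, with one straight seam; loose. Not to be traced; leave it. Origin at the centre of its underside.
- calculator: White calculator 100 x 150 x 19 mm, loose; leave it. Origin at the centre of its underside.
- mouse: Black computer mouse 100 x 58 x 33 mm, loose; leave it. Origin at the centre of its underside.
- phone: Black phone 75 x 150 x 9 mm, loose; leave it. Origin at the centre of its underside.
- clip_box: Small open cardboard box 100 x 80 x 50 mm with binder clips; leave it. Origin at the centre of its underside.
Not all that is in view belongs to the job. What is shaped like the stylus but orange or yellow is not meant.

How it is judged:
By the outcome, as a careful person would: the job done as asked, in the order asked, and still so for the second after the job is handed in, with the robot touching nothing.
It also fails if it takes over 67 s, if anything falls off the work surface, if the arm or the gripper's body presses on something with over 40 N, if the wrist force passes 120 N, or if a joint passes its speed limit or range.

ROBOT

A 6-joint arm with a two-finger parallel gripper is mounted at the origin on the work surface. World frame = base frame: x ahead of the robot, y to its left, z up, the work surface at z = 0. Lengths are in m, angles in rad, forces in N, time in s.
With the tool pointing down it reaches from about 0.325 to 0.85 m from the base axis. Payload 4.4 kg.
Tool frame: the origin (TCP) lies midway between the tips of the shut fingers; the grasp point (between the pads) lies 19 mm behind it (manip.grip_depth is the distance from the TCP to the grasp point, in m); z points along the fingers, y is the line along which they close (so a half turn about z gives the same grasp; the last joint's range is limited). The gripper opens to 94 mm and grips with 3 to 60 N. Pads are 16 mm wide; open, the fingers measure 119 mm over their backs; the gripper's body (75 mm by 177 mm) begins 78 mm behind the grasp point.
Start: joints at [0.984, 0.207, 1.542, -0, 1.393, -0.15], TCP at [0.243, 0.521, 0.173] pointing down, gripper open.
Joint ranges: [-2.73, 2.73], [-0.86, 2.22], [0.23, 2.46], [-1.11, 4.25], [0.08, 2.63], [-2.82, 2.82]. Speed limits (rad/s): [2.79, 2.79, 3.14, 3.14, 3.14, 3.14].

INTERFACE

Orientations are given as a rotation vector (axis times angle).
In Python, from rig import manip gives the robot as it stands.
- The arm moves only by the tool step_arm, never from a script. Its argument "commands" is one flat list of numbers, 7 for each row, row after row: the shift along the tool's x, y, z in cm, then the turn, a rotation vector about the tool's x, y, z in degrees, then the opening, from 0 (shut) to 1 (fully open). A call has 1 to 10 rows; each row is the pose to reach, as a shift and turn from the pose commanded when the call began, along the tool's axes at that moment; what a row does not reach only later rows make up. A row lasts 1/8 s, in which the tool goes at most 62.5 mm and 10.7 degrees, less where a joint would pass 70% of its speed; a pose out of reach is approached as far as the arm can. A call with a gripper value outside its range is refused whole. The fingers move at their own pace and stop on an object; the grip force is fixed at half the most. Time passes only in rows, so rows that repeat a pose let the fingers close. It gives the time, the measured TCP pose, the force, the opening and the grip force at its end, in the units of the state.
- manip.state(): the state, without advancing time (a new reading comes with each control period).
- manip.camera(name): name is "side" or "top"; returns a dict with "img" (400x640x3 uint8, red, green, blue), "z_map" (400x640 float32, m along the optical axis (not along the pixel's ray), 0 where there is no reading), "fx", "fy", "cx", "cy" (pixels), "world_to_cam" (4x4, takes a point from world to camera coordinates). Camera axes: x right, y down, z forward; pixel columns grow to the right and rows downward; lengths in m; the calibration is good to about 2 mm. A picture is of the moment at which its call begins.
- manip.close_job(): hands the job in; it is judged then, once.
The state is a dict: "clock": time; "q": joint angles; "qd": joint speeds; "joint_efforts": joint torques, N m; "ee_pos": TCP position; "orientation": TCP orientation; "contact_force": force on the tool from outside, world axes, zero at the start; "torque": the same for the moment, N m; "grip_width": finger opening in m; "grip_force": force on a finger pad.
Only numpy, scipy, OpenCV 4.12 (cv2) and the standard library are available. Lean on these libraries where they do the work, as an engineer would, in place of code of your own. Each camera call takes 0.05 s, during which the arm holds its last target. There are 200 camera calls.

## Working session

There is one attempt and no reset: what is moved stays moved. The work goes in short steps, Python scripts to look and compute and a tool call to move; the robot and the scene stay as the last step left them, time stands still between calls to the robot, and variables do not carry over. Pictures are saved under pics/ and viewed, at most 13 in all, crops included, and the job is handed in when it is done.

Besides the shell and the picture viewer there is one more tool, called after "Emit:" by a JSON object that holds its "name" and its "arguments", one argument or row to a line. step_arm: Moves the arm, as the interface text tells. Its arguments: {"type":"object","properties":{"commands":{"type":"array"}},"required":["commands"]}

```bash
mkdir -p pics; cat > h.py <<'E'
import numpy as np, cv2
from rig import manip
def snap(n):
    c=manip.camera(n); np.savez(f'/tmp/{n}.npz',**c); return c
def load(n): return dict(np.load(f'/tmp/{n}.npz'))
def cloud(c):
    z=c['z_map']; v,u=np.mgrid[:z.shape[0],:z.shape[1]]
    P=np.stack([(u-c['cx'])/c['fx']*z,(v-c['cy'])/c['fy']*z,z,np.ones_like(z)],-1)
    W=P@np.linalg.inv(c['world_to_cam']).T
    W=W[...,:3]; W[z==0]=np.nan; return W
E
python3 - <<'E'
from h import *
for n in('side','top'):
    c=snap(n); cv2.imwrite(f'pics/{n}0.png',c['img'][...,::-1]); print(n,c['fx'],c['cx'],c['world_to_cam'].round(3).tolist())
s=manip.state(); print({k:np.round(v,3) for k,v in s.items()}, manip.grip_depth)
E
```

```text
side 426.2012082440811 316.2428852103843 [[-0.974, -0.225, -0.023, 0.589], [-0.111, 0.567, -0.816, 0.156], [0.196, -0.793, -0.577, 1.128], [0.0, 0.0, 0.0, 1.0]]
top 417.263865137224 321.54142253800217 [[0.025, -1.0, -0.006, -0.034], [-0.992, -0.024, -0.126, 0.601], [0.125, 0.009, -0.992, 1.057], [0.0, 0.0, 0.0, 1.0]]
{'clock': np.float64(0.1), 'q': array([ 0.984,  0.207,  1.543, -0.   ,  1.394, -0.15 ]), 'qd': array([-0.001, -0.001, -0.003,  0.001, -0.   , -0.   ]), 'joint_efforts': array([ 0.0000e+00, -3.7186e+01, -2.8229e+01,  7.0000e-02,  3.1000e-02,
       -0.0000e+00]), 'ee_pos': array([0.243, 0.52 , 0.172]), 'orientation': array([-6.800e-01, -3.066e+00,  3.000e-03]), 'contact_force': array([ 0.239, -0.775,  0.208]), 'torque': array([ 0.023, -0.053, -0.029]), 'grip_force': np.float64(0.0), 'grip_width': np.float64(0.094)} 0.0188
```

View pics/side0.png

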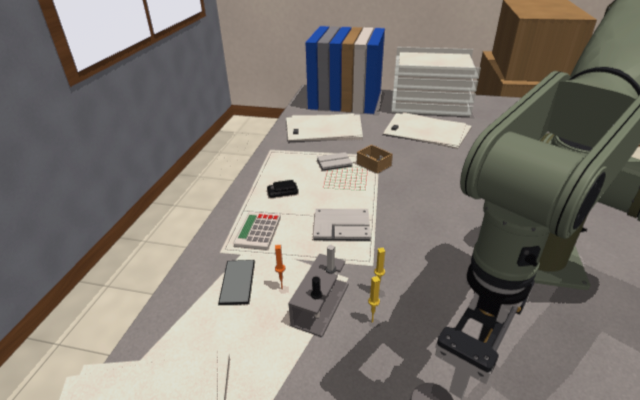

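View pics/top0.png

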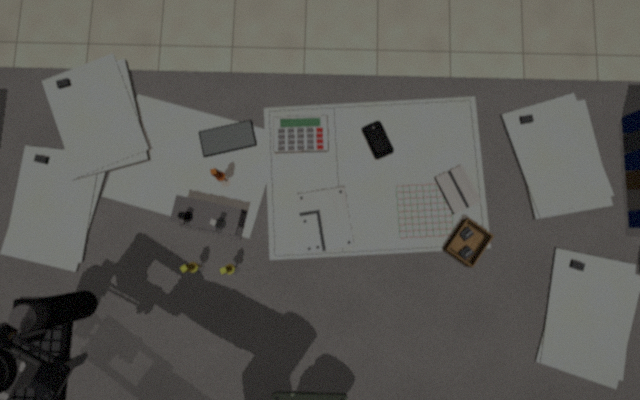

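Candidates: the grey stylus in the rack at side (331,258), the black-capped marker at side (316,288), an orange look-alike at (280,262), and two yellow ones at (380,262) and (375,295). The grey steel one with a square grip, hanging in the rack, fits the description. I'll measure it and confirm with a crop.

```bash
python3 - <<'E'
from h import *
c=load('side'); t=load('top')
a=cv2.resize(c['img'][235:335,270:400],None,fx=5,fy=5,interpolation=cv2.INTER_CUBIC)
b=cv2.resize(t['img'][175:260,160:360],None,fx=4,fy=4,interpolation=cv2.INTER_CUBIC)
b=np.clip(b.astype(float)*1.6,0,255).astype(np.uint8)
cv2.imwrite('pics/c1.png',a[...,::-1]); cv2.imwrite('pics/c2.png',b[...,::-1])
for n,c in(('side',c),('top',t)):
    W=cloud(c)
    def rect(m):
        m=cv2.morphologyEx(m.astype(np.uint8),cv2.MORPH_OPEN,np.ones((2,2)))
        k,l,s,_=cv2.connectedComponentsWithStats(m)
        out=[]
        for i in range(1,k):
            if s[i,4]<15: continue
            p=W[l==i]; r=cv2.minAreaRect(p[:,:2].astype(np.float32)*1000)
            out.append((s[i,:4].tolist(),int(s[i,4]),np.round(np.nanmedian(p,0),4).tolist(),np.round(r[0],1).tolist(),np.round(r[1],1).tolist(),round(r[2],1)))
        return out
    x,y,z=W[...,0],W[...,1],W[...,2]
    roi=(x>.2)&(x<.8)&(y>-.1)&(y<.5)
    print(n,'racktop');[print(o) for o in rect(roi&(z>.072)&(z<.09))]
    print('tall');[print(o) for o in rect(roi&(z>.1)&(z<.16))]
    print('plate');[print(o) for o in rect(roi&(z>.011)&(z<.026))]
E
```

```text
side racktop
([290, 255, 57, 61], 1487, [0.5351, 0.289, 0.0794], [522.8, 237.7], [246.5, 64.2], 77.6)
([276, 266, 11, 7], 56, [0.6329, 0.2509, 0.0738], [634.6, 213.7], [20.8, 85.5], 2.1)
([376, 268, 10, 9], 63, [0.4003, 0.2143, 0.0739], [400.9, 172.3], [99.1, 19.6], 89.7)
([370, 297, 11, 9], 73, [0.402, 0.3055, 0.075], [403.2, 268.4], [87.4, 20.3], 90.0)
tall
([276, 246, 7, 17], 103, [0.6337, 0.2491, 0.1197], [655.4, 171.3], [12.0, 167.8], 15.9)
([328, 246, 8, 21], 153, [0.5115, 0.2394, 0.1261], [520.1, 157.0], [13.7, 175.1], 5.4)
([378, 249, 8, 17], 119, [0.4003, 0.2128, 0.1187], [402.1, 132.3], [14.5, 173.6], 0.5)
([313, 278, 9, 16], 123, [0.526, 0.3225, 0.117], [526.1, 297.9], [58.6, 14.3], 87.4)
([372, 278, 9, 18], 145, [0.4025, 0.3038, 0.1199], [398.5, 243.1], [135.1, 15.9], 84.6)
plate
([315, 210, 57, 31], 1544, [0.5281, -0.0194, 0.0169], [529.9, -31.0], [165.8, 141.4], 12.9)
([239, 213, 43, 36], 992, [0.7525, 0.0602, 0.0177], [727.0, 56.3], [179.3, 74.8], 65.9)
([291, 311, 12, 14], 50, [0.5732, 0.3349, 0.0113], [572.7, 330.7], [45.5, 6.4], 72.2)
([316, 315, 5, 4], 15, [0.5254,
[... 590 characters left out ...]
[179, 213, 11, 8], 71, [0.528, 0.3103, 0.1253], [526.0, 318.8], [14.2, 29.0], 31.0)
([211, 220, 12, 8], 71, [0.5128, 0.2277, 0.1359], [513.2, 239.8], [32.0, 13.4], 90.0)
([181, 265, 12, 9], 74, [0.4046, 0.2939, 0.1268], [394.6, 315.7], [11.9, 59.4], 28.1)
([221, 268, 10, 8], 60, [0.4024, 0.2024, 0.1324], [392.7, 217.9], [11.8, 48.1], 35.0)
plate
([132, 120, 18, 45], 536, [0.7204, 0.4814, 0.0195], [735.6, 477.0], [43.6, 122.5], 89.8)
([274, 123, 55, 31], 1616, [0.7557, 0.0434, 0.019], [759.8, 41.0], [83.0, 148.0], 2.5)
([298, 188, 55, 64], 2101, [0.5543, -0.049, 0.0185], [533.0, -31.6], [162.2, 128.2], 11.9)
([301, 215, 23, 40], 672, [0.4966, 0.0049, 0.0184], [495.9, 2.6], [99.9, 50.4], 10.1)
```

View pics/c1.png

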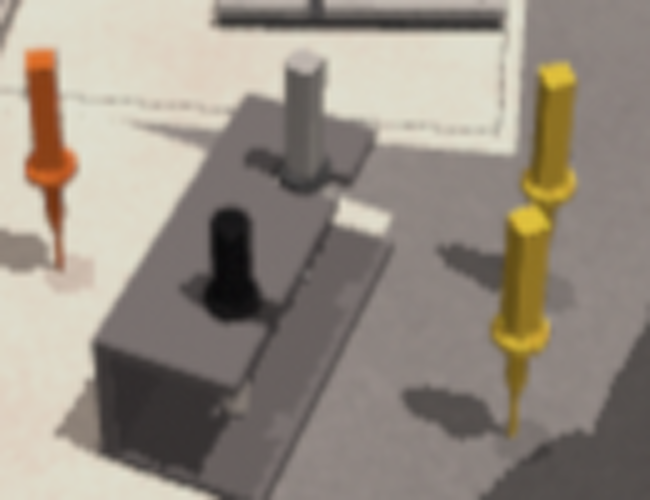

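View pics/c2.png

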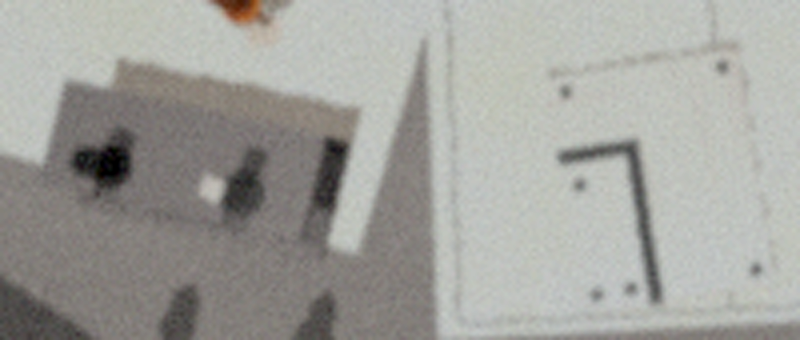

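Crop 1 shows a grey square-grip tool hanging at crop (305,115), which is the stylus, and the round black marker cap at (232,250). Crop 2 shows the stylus's bright top face at (212,190), and the seam running from (655,300) through the corner at (635,148) to (560,157). Next I'll fit their poses.

```bash
cat >> h.py <<'E'
from scipy.optimize import minimize
from scipy.ndimage import map_coordinates
def proj(c,P):
    p=np.asarray(P)@c['world_to_cam'][:3,:3].T+c['world_to_cam'][:3,3]
    return p[...,0]/p[...,2]*c['fx']+c['cx'],p[...,1]/p[...,2]*c['fy']+c['cy']
def samp(c,P):
    u,v=proj(c,P); g=cv2.GaussianBlur(c['img'].mean(-1).astype(np.float32),(0,0),.7)
    return map_coordinates(g,[v,u],order=1)
def pose(p,xy,z):
    a=p[2];x,y=xy[...,0],xy[...,1]
    return np.stack([p[0]+x*np.cos(a)-y*np.sin(a),p[1]+x*np.sin(a)+y*np.cos(a),np.full(x.shape,z)],-1)
def best(f,p0s):
    return min((minimize(f,p,method='Nelder-Mead',options=dict(initial_simplex=np.array([p,p+[.003,0,0],p+[0,.003,0],p+[0,0,.06]]))) for p in map(np.array,p0s)),key=lambda r:r.fun)
E
python3 - <<'E'
from h import *
t=load('top'); s=load('side')
s1=np.arange(-.078,.029,.001); s2=np.arange(.02,.064,.001)
def L(o): # offset lines
    return np.concatenate([np.stack([np.arange(-.078,.022,.001),np.full(100,.015+o)],-1),np.stack([np.full(s2.size,.025-o),s2],-1)])
inn=np.concatenate([L(o) for o in(-.003,0,.003)]); out=np.concatenate([L(o) for o in(-.0075,.0075)])
for n,c in(('top',t),('side',s)):
  for z in (.018,.014):
    r=best(lambda p:samp(c,pose(p,inn,z)).mean()-samp(c,pose(p,out,z)).mean(),[[.533+dx,-.032+dy,a] for dx in(-.004,.004) for dy in(-.004,.004) for a in(.14,.2)])
    print(n,z,r.x.round(4),np.degrees(r.x[2]).round(2),r.fun)
# plate outline check: bare numbers of seam points
    if n=='top' and z==.014: 
        sp=np.array([[-.072,.015],[.025,.015],[.025,.058]]); print(pose(r.x,sp,.018).round(4))
# stylus top face
g=np.linspace(-.006,.006,7); G=np.stack(np.meshgrid(g,g),-1).reshape(-1,2)
e=np.linspace(-.009,.009,13); E=np.concatenate([np.stack([e,0*e+k],-1) for k in(-.009,.009)]+[np.stack([0*e+k,e],-1) for k in(-.009,.009)])
for n,c in(('top',t),):
  r=best(lambda p:-samp(c,pose(p,G,.152)).mean()+samp(c,pose(p,E,.152)).mean(),[[.513+dx,.235+dy,a] for dx in(-.003,.003) for dy in(-.004,.004) for a in(-.5,-.18,.2)])
  print('sty',n,r.x.round(4),np.degrees(r.x[2]),r.fun, np.round(proj(c,pose(r.x,np.zeros((1,2)),.152)),1).ravel())
  u,v=map(int,np.round(np.ravel(proj(c,pose(r.x,np.zeros((1,2)),.152))))); print(c['img'][v-4:v+5,u-5:u+8].mean(-1).round(0).astype(int))
W=cloud(s); m=s['z_map'][244:270,325:340]; print(W[246:270,326:338][::4,::2].round(3).tolist())
E
```

```text
top 0.018 [ 0.5362 -0.0283  0.1846] 10.57 -36.64678192138672
top 0.014 [ 0.5365 -0.0282  0.1845] 10.57 -36.62876892089844
[[ 0.463  -0.0267  0.018 ]
 [ 0.5583 -0.0089  0.018 ]
 [ 0.5505  0.0334  0.018 ]]
side 0.018 [ 0.5346 -0.0281  0.1793] 10.27 -33.84043884277344
side 0.014 [ 0.5356 -0.033   0.1791] 10.26 -33.73646545410156
sty top [ 0.5157  0.2322 -0.2222] -12.731694315186914 -28.14373779296875 [212.8 221.8]
[[ 78  74  83  89  90  83  75  76  70  65  58  43  36]
 [ 76  78  86 101 104  93  90  82  64  52  42  39  35]
 [ 70  79  96 108 112 111 108  98  70  47  34  22  32]
 [ 81  85 103 111 115 117 114  99  76  42  35  37  27]
 [ 80  87 105 115 114 116 112  96  68  40  34  34  32]
 [ 77  87 107 110 114 117 110  90  59  37  32  33  36]
 [ 80  81  90  98 108 112 101  77  41  35  34  31  32]
 [ 77  75  77  84  94  97  93  61  44  30  39  36  34]
 [ 73  75  78  76  82  86  77  61  48  33  36  39  41]]
[[[0.562, 0.062, -0.004], [0.52, 0.234, 0.153], [0.517, 0.227, 0.148], [0.511, 0.231, 0.152], [0.54, 0.059, -0.003], [0.534, 0.062, 0.002]], [[0.558, 0.081, -0.001], [0.519, 0.239, 0.146], [0.513, 0.243, 0.151], [0.51, 0.24, 0.148], [0.506, 0.235, 0.144], [0.531, 0.076, -0.001]], [[0.555, 0.099, 0.001], [0.519, 0.241, 0.136], [0.514, 0.243, 0.138], [0.509, 0.242, 0.138], [0.506, 0.233, 0.131], [0.528, 0.094, 0.001]], [[0.532, 0.2, 0.083], [0.519, 0.239, 0.122], [0.514, 0.243, 0.126], [0.509, 0.243, 0.127], [0.506, 0.233, 0.118], [0.509, 0.192, 0.08]], [[0.53, 0.209, 0.079], [0.519, 0.238, 0.108], [0.513, 0.244, 0.114], [0.509, 0.244, 0.115], [0.506, 0.235, 0.107], [0.507, 0.205, 0.079]], [[0.527, 0.224, 0.081], [0.519, 0.241, 0.098], [0.514, 0.24, 0.098], [0.509, 0.241, 0.1], [0.506, 0.234, 0.094], [0.504, 0.219, 0.08]]]
```

```bash
cat >> h.py <<'E'
from scipy.spatial.transform import Rotation as Ro
def goto(x,y,z,ydeg=None):
    s=manip.state(); R=Ro.from_rotvec(s['orientation'])
    d=R.inv().apply(np.array([x,y,z])-s['ee_pos'])*100
    tn=''
    if ydeg is not None:
        a=np.radians(ydeg); Y=np.array([np.cos(a),np.sin(a),0]);Z=np.array([0,0,-1.]);X=np.cross(Y,Z)
        tn=np.degrees((R.inv()*Ro.from_matrix(np.stack([X,Y,Z],1))).as_rotvec()).round(2)
    print('shift cm',d.round(3),'turn',tn,'| pos',s['ee_pos'].round(4),'yawY',np.degrees(np.arctan2(*R.as_matrix()[[1,0],1])).round(2),'F',s['contact_force'].round(2),'w',s['grip_width'].round(4),'gf',s['grip_force'].round(1),'t',s['clock'].round(2),'q6',s['q'][5].round(2))
E
python3 -c "
from h import *
goto(.514,.234,.19,78.5)"
```

```text
Traceback (most recent call last):
  File "h.py", line 32, in goto
    print('shift cm',d.round(3),'turn',tn,'| pos',s['ee_pos'].round(4),'yawY',np.degrees(np.arctan2(*R.as_matrix()[[1,0],1])).round(2),'F',s['contact_force'].round(2),'w',s['grip_width'].round(4),'gf',s['grip_force'].round(1),'t',s['clock'].round(2),'q6',s['q'][5].round(2))
                                                                                                                                                                           ^^^^^^^^^^^^^^^^^^^^^
AttributeError: 'float' object has no attribute 'round'
```

```bash
sed -i "s/s\['grip_width'\].round/np.float64(s['grip_width']).round/;s/s\['grip_force'\].round/np.float64(s['grip_force']).round/;s/s\['clock'\].round/np.float64(s['clock']).round/" h.py
python3 -c "
from h import *
goto(.514,.234,.19,78.5)"
```

```text
shift cm [-36.685 -14.477  -1.788] turn [ -0.11  -0.03 -13.53] | pos [0.2428 0.5203 0.1719] yawY 64.97 F [ 0.24 -0.77  0.21] w 0.0942 gf 0.0 t 0.1 q6 -0.15
```

Emit:
{"name": "step_arm", "arguments": {
  "commands": [-3, -1.2, -1.8, 0, 0, -1, 0.6, -8, -3.2, -1.8, 0, 0, -3, 0.6, -13, -5.1, -1.8, 0, 0, -6, 0.6, -18, -7.1, -1.8, 0, 0, -9, 0.6, -23, -9.1, -1.8, 0, 0, -11, 0.6, -28, -11.1, -1.8, 0, 0, -12.5, 0.6, -33, -13, -1.8, 0, 0, -13.5, 0.6, -36.7, -14.5, -1.8, -0.1, 0, -13.5, 0.6, -36.7, -14.5, -1.8, -0.1, 0, -13.5, 0.6]
}}

```text
clock: 1.23
ee_pos: [0.5157, 0.232, 0.1902]
orientation: [-0.322, -3.125, -0.001]
contact_force: [-0.7, 1.0, 0.0]
grip_width: 0.0562
grip_force: 0.0
```

```bash
python3 -c "
from h import *
goto(.514,.234,.108,78.5)
c=snap('side'); cv2.imwrite('pics/s1.png',cv2.resize(c['img'][180:340,230:430],None,fx=4,fy=3.75,interpolation=cv2.INTER_CUBIC)[...,::-1])"
```

```text
shift cm [0.202 0.152 8.22 ] turn [ 0.05 -0.03 -0.28] | pos [0.5157 0.232  0.1902] yawY 78.22 F [-0.72  0.99  0.01] w 0.0562 gf 0.0 t 1.23 q6 -1.1
```

View pics/s1.png

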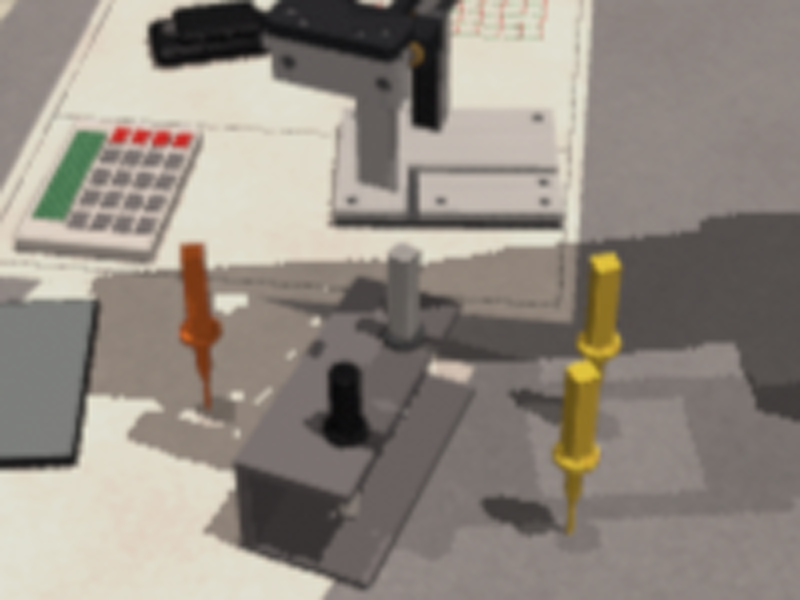

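The side view shows the two fingertips at crop (378,185) and (428,125), straddling the stylus top at (403,250), so they are lined up. Next I descend and close.

Emit:
{"name": "step_arm", "arguments": {
  "commands": [0.1, 0.1, 2.5, 0, 0, 0, 0.6, 0.1, 0.1, 5, 0, 0, 0, 0.6, 0.1, 0.1, 7.2, 0, 0, 0, 0.6, 0.1, 0.1, 8.2, 0, 0, 0, 0.6, 0.1, 0.1, 8.2, 0, 0, 0, 0.4]
}}

```text
clock: 1.9
ee_pos: [0.5125, 0.2363, 0.1083]
orientation: [-0.314, -3.124, -0.002]
contact_force: [-0.2, 0.2, -0.1]
grip_width: 0.0499
grip_force: 0.0
```

Emit:
{"name": "step_arm", "arguments": {
  "commands": [0, 0, 0, 0, 0, 0, 0.25, 0, 0, 0, 0, 0, 0, 0.18, 0, 0, 0, 0, 0, 0, 0.1, 0, 0, 0, 0, 0, 0, 0, 0, 0, 0, 0, 0, 0, 0, 0, 0, 0, 0, 0, 0, 0]
}}

```text
clock: 2.65
ee_pos: [0.5142, 0.2357, 0.1094]
orientation: [0.315, 3.124, 0.003]
contact_force: [-0.3, 0.3, 2.4]
grip_width: 0.0136
grip_force: 29.9
```

```bash
python3 -c "
from h import *
goto(.514,.234,.108,78.5)"
```

```text
shift cm [-0.016 -0.174  0.143] turn [ 0.12  0.06 -0.03] | pos [0.5142 0.2357 0.1094] yawY 78.47 F [-0.3   0.26  2.42] w 0.0136 gf 29.9 t 2.65 q6 -1.09
```

Emit:
{"name": "step_arm", "arguments": {
  "commands": [0, 0, -0.5, 0, 0, 0, 0, 0, 0, -2, 0, 0, 0, 0, 0, 0, -4, 0, 0, 0, 0, 0, 0, -6.5, 0, 0, 0, 0, 0, 0, -8.5, 0, 0, 0, 0, 0, 0, -9, 0, 0, 0, 0, 0, 0, -9, 0, 0, 0, 0]
}}

```text
clock: 3.52
ee_pos: [0.5137, 0.2356, 0.1993]
orientation: [0.315, 3.125, 0.003]
contact_force: [-0.1, 0.3, -1.0]
grip_width: 0.0137
grip_force: 29.9
```

Emit:
{"name": "step_arm", "arguments": {
  "commands": [0, -2, 0, 0, 0, 0, 0, 0, -6, 0, 0, 0, 0, 0, 0, -10.5, 0, 0, 0, 0, 0, -0.1, -15, 0, 0, 0, 0, 0, -0.2, -19.5, 1, 0, 0, 0, 0, -0.3, -23.5, 2.5, 0, 0, 0, 0, -0.3, -26, 4, 0, 0, 0, 0, -0.3, -26.7, 5, 0, 0, 0, 0, -0.3, -26.7, 5.5, 0, 0, 0, 0, -0.3, -26.7, 5.5, 0, 0, 0, 0]
}}

```text
clock: 4.78
ee_pos: [0.4631, -0.0258, 0.1431]
orientation: [-0.314, -3.125, -0.003]
contact_force: [0.2, -0.2, -0.3]
grip_width: 0.0136
grip_force: 29.9
```

```bash
python3 - <<'E'
from h import *
goto(.463,-.0267,.143,78.5)
c=snap('side'); t=snap('top')
print(np.round(proj(c,[.463,-.0267,.047]),1),np.round(proj(c,[.463,-.0267,.018]),1),np.round(proj(t,[.463,-.0267,.018]),1))
u,v=map(int,proj(c,[.463,-.0267,.07]))
cv2.imwrite('pics/s2.png',cv2.resize(c['img'][v-50:v+50,u-65:u+65],None,fx=6,fy=6,interpolation=cv2.INTER_CUBIC)[...,::-1]); print(u-65,v-50)
s=manip.state(); print(s['orientation'],s['clock'])
E
```

```text
shift cm [-0.012 -0.087  0.014] turn [ 0.12 -0.04  0.02] | pos [ 0.4631 -0.0258  0.1431] yawY 78.52 F [ 0.19 -0.18 -0.29] w 0.0136 gf 29.9 t 4.78 q6 -1.62
[366.4 216.8] [366.  224.8] [323.3 247.4]
301 160
[3.13072291e-01 3.12484398e+00 2.79896752e-03] 4.875
```

View pics/s2.png

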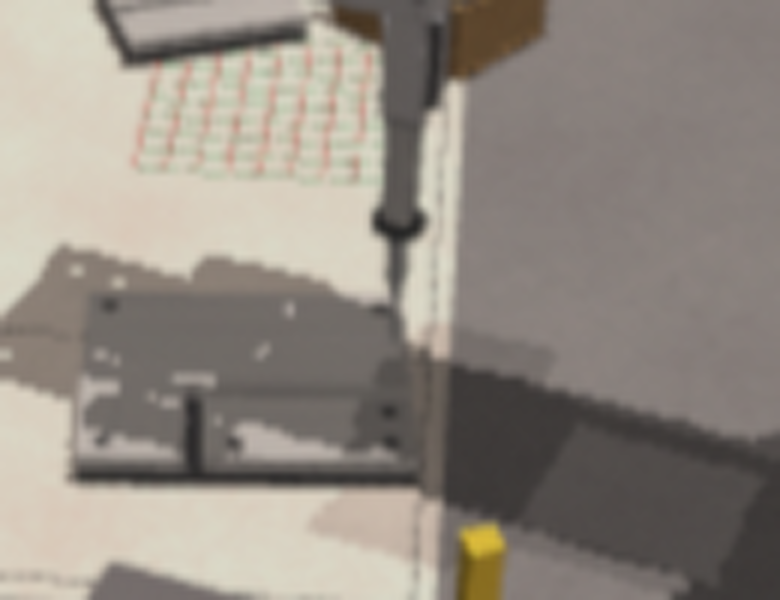

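The needle tip is at crop (397,340), which is side (367.2,216.7). The predicted position was (366.4,216.8), so it hangs within about 2 mm of above the seam start. I'll refine this with intensity profiles from the side camera.

```bash
python3 - <<'E'
from h import *
c=load('side'); c0=dict(c); c0['img']=cv2.imread('pics/side0.png')[...,::-1]
p=[.5362,-.0283,.1846]
o=np.arange(-.014,.0141,.001)
for nm,xs in(('near start',np.arange(-.074,-.04,.001)),('mid',np.arange(-.03,.012,.001))):
    prof=[samp(c0,pose(p,np.stack([xs,0*xs+.015+k],-1),.018)).mean() for k in o]
    print(nm,dict(zip((o*1000).round().astype(int).tolist(),np.round(prof).astype(int).tolist())))
ys=np.arange(.026,.062,.001)
print('short',np.round([samp(c0,pose(p,np.stack([0*ys+.025+k,ys],-1),.018)).mean() for k in o]).astype(int))
t0=dict(load('top')); t0['img']=cv2.imread('pics/top0.png')[...,::-1]
for nm,xs in(('top start',np.arange(-.074,-.04,.001)),):
    print(nm,np.round([samp(t0,pose(p,np.stack([xs,0*xs+.015+k],-1),.014)).mean() for k in o]).astype(int))
# stylus in side, predicted pose tip (.463,-.0258,.047): profile along axis and across at collar/neck
T=np.array([.463,-.0262,.047])
zz=np.arange(-.012,.15,.002); print('axis',[(int(round(z*1000)),int(v)) for z,v in zip(zz,samp(c,T+np.stack([0*zz,0*zz,zz],-1)))])
xx=np.arange(-.02,.0201,.0015)
for z in (.015,.055,.071,.08): print(z,[(round(x*1000,1),int(v)) for x,v in zip(xx,samp(c,T+np.stack([xx,0*xx,0*xx+z],-1)))])
E
```

```text
near start {-14: 183, -13: 182, -12: 180, -11: 177, -10: 175, -9: 172, -8: 170, -7: 165, -6: 160, -5: 155, -4: 149, -3: 145, -2: 143, -1: 140, 0: 137, 1: 134, 2: 137, 3: 141, 4: 145, 5: 149, 6: 153, 7: 157, 8: 161, 9: 165, 10: 169, 11: 170, 12: 171, 13: 171, 14: 172}
mid {-14: 181, -13: 180, -12: 179, -11: 176, -10: 173, -9: 170, -8: 167, -7: 164, -6: 159, -5: 154, -4: 149, -3: 144, -2: 141, -1: 139, 0: 137, 1: 135, 2: 135, 3: 139, 4: 144, 5: 148, 6: 153, 7: 157, 8: 162, 9: 167, 10: 172, 11: 176, 12: 178, 13: 179, 14: 181}
short [180 181 181 180 178 172 167 155 140 125 113 102  92  94  97 101 116 130
 144 155 165 173 176 180 181 182 182 182 182]
top start [121 121 120 120 119 117 113 109 102  94  86  77  70  65  64  65  70  78
  86  94 102 108 112 115 116 116 115 114 113]
axis [(-12, 85), (-10, 89), (-8, 94), (-6, 97), (-4, 101), (-2, 102), (0, 102), (2, 102), (4, 102), (6, 102), (8, 102), (10, 103), (12, 105), (14, 107), (16, 112), (18, 118), (20, 125), (22, 131), (24, 136), (26, 137), (28, 136), (30, 132), (32, 127), (34, 120), (36, 114), (38, 107), (40, 102), (42, 99), (44, 98), (
[... 2547 characters left out ...]
, (np.float64(19.0), 200)]
0.08 [(np.float64(-20.0), 198), (np.float64(-18.5), 194), (np.float64(-17.0), 191), (np.float64(-15.5), 192), (np.float64(-14.0), 192), (np.float64(-12.5), 188), (np.float64(-11.0), 178), (np.float64(-9.5), 162), (np.float64(-8.0), 142), (np.float64(-6.5), 120), (np.float64(-5.0), 105), (np.float64(-3.5), 91), (np.float64(-2.0), 88), (np.float64(-0.5), 86), (np.float64(1.0), 87), (np.float64(2.5), 87), (np.float64(4.0), 87), (np.float64(5.5), 90), (np.float64(7.0), 95), (np.float64(8.5), 108), (np.float64(10.0), 126), (np.float64(11.5), 149), (np.float64(13.0), 172), (np.float64(14.5), 186), (np.float64(16.0), 198), (np.float64(17.5), 202), (np.float64(19.0), 205)]
```

```bash
python3 - <<'E'
from h import *
c=load('side'); T=np.array([.463,-.0262,.047])
xx=np.arange(-.012,.0151,.0015); print((xx*1000).round(1).tolist())
for z in (.004,.008,.012,.018,.022,.026,.03,.044,.05,.095,.11): print(z,samp(c,T+np.stack([xx,0*xx,0*xx+z],-1)).astype(int).tolist())
E
```

```text
[-12.0, -10.5, -9.0, -7.5, -6.0, -4.5, -3.0, -1.5, -0.0, 1.5, 3.0, 4.5, 6.0, 7.5, 9.0, 10.5, 12.0, 13.5, 15.0]
0.004 [162, 167, 164, 160, 147, 132, 119, 106, 102, 99, 101, 103, 105, 107, 107, 108, 108, 108, 108]
0.008 [179, 186, 186, 182, 167, 148, 129, 110, 102, 96, 98, 101, 103, 105, 106, 107, 107, 107, 107]
0.012 [190, 195, 196, 191, 177, 157, 136, 115, 105, 96, 96, 97, 100, 102, 103, 104, 105, 106, 107]
0.018 [203, 205, 205, 200, 191, 176, 157, 135, 118, 103, 97, 93, 92, 93, 96, 100, 105, 110, 113]
0.022 [206, 207, 208, 205, 199, 187, 171, 149, 131, 117, 111, 111, 112, 115, 121, 126, 133, 139, 141]
0.026 [206, 207, 209, 206, 201, 189, 175, 154, 137, 129, 129, 138, 146, 155, 161, 167, 171, 175, 176]
0.03 [205, 207, 208, 204, 200, 186, 170, 149, 132, 127, 131, 148, 164, 178, 187, 192, 195, 196, 197]
0.044 [202, 205, 203, 196, 183, 162, 137, 117, 98, 97, 99, 120, 142, 165, 185, 196, 203, 206, 207]
0.05 [201, 205, 202, 197, 181, 163, 138, 117, 100, 97, 101, 120, 144, 166, 187, 196, 204, 205, 207]
0.095 [198, 194, 180, 160, 134, 114, 97, 92, 87, 87, 87, 89, 96, 110, 131, 158, 176, 192, 195]
0.11 [196, 194, 177, 158, 132, 109, 97, 88, 86, 86, 86, 89, 94, 110, 128, 153, 174, 187, 195]
```

Emit:
{"name": "step_arm", "arguments": {
  "commands": [0.3, 0.15, 0.5, 0, 0, 0, 0, 0.3, 0.15, 1.3, 0, 0, 0, 0, 0.3, 0.15, 2, 0, 0, 0, 0, 0.3, 0.15, 2.4, 0, 0, 0, 0, 0.3, 0.15, 2.6, 0, 0, 0, 0, 0.3, 0.15, 2.6, 0, 0, 0, 0, 0.3, 0.15, 2.6, 0, 0, 0, 0]
}}

```text
clock: 5.75
ee_pos: [0.4609, -0.0246, 0.1177]
orientation: [0.315, 3.125, 0.003]
contact_force: [-0.0, -0.2, 0.6]
grip_width: 0.0137
grip_force: 29.9
```

```bash
python3 - <<'E'
from h import *
goto(.4604,-.0247,.117,78.5)
c=snap('side'); u,v=map(int,proj(c,[.463,-.0267,.02]))
im=cv2.resize(c['img'][v-22:v+22,u-30:u+30],None,fx=13,fy=13,interpolation=cv2.INTER_CUBIC)
im=np.clip(im*1.4,0,255).astype(np.uint8)
cv2.imwrite('pics/s3.png',im[...,::-1]); print(u-30,v-22)
E
```

```text
shift cm [ 0.048 -0.023  0.072] turn [ 0.1   0.04 -0.03] | pos [ 0.4609 -0.0246  0.1177] yawY 78.47 F [-0.04 -0.18  0.56] w 0.0137 gf 29.9 t 5.75 q6 -1.61
335 202
```

View pics/s3.png

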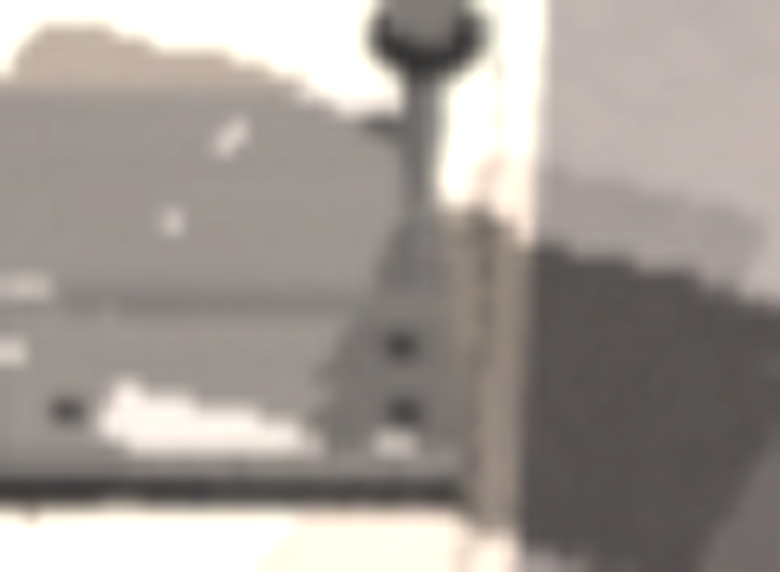

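The tip is at crop (418,285), about 3 mm above the plate, and the seam line runs at crop v≈300. The projected landing is about (418,299), inside the seam, so I lower slowly.

Emit:
{"name": "step_arm", "arguments": {
  "commands": [0, 0, 0.1, 0, 0, 0, 0, 0, 0, 0.2, 0, 0, 0, 0, 0, 0, 0.3, 0, 0, 0, 0, 0, 0, 0.4, 0, 0, 0, 0, 0, 0, 0.5, 0, 0, 0, 0, 0, 0, 0.5, 0, 0, 0, 0]
}}

```text
clock: 6.55
ee_pos: [0.4606, -0.0244, 0.1124]
orientation: [0.315, 3.126, 0.003]
contact_force: [0.7, 0.4, 0.3]
grip_width: 0.0138
grip_force: 29.9
```

```bash
python3 -c "
from h import *
goto(.4604,-.0247,.117,78.5);print(manip.state()['torque'])"
```

```text
shift cm [ 0.011 -0.031 -0.463] turn [ 0.1  -0.   -0.02] | pos [ 0.4606 -0.0244  0.1124] yawY 78.48 F [0.67 0.38 0.3 ] w 0.0138 gf 29.9 t 6.55 q6 -1.61
[-0.01169281 -0.0056752  -0.00404934]
```

Emit:
{"name": "step_arm", "arguments": {
  "commands": [0, 0, 0.1, 0, 0, 0, 0, 0, 0, 0.2, 0, 0, 0, 0, 0, 0, 0.3, 0, 0, 0, 0, 0, 0, 0.3, 0, 0, 0, 0]
}}

```text
clock: 7.05
ee_pos: [0.4606, -0.0244, 0.1094]
orientation: [0.315, 3.126, 0.003]
contact_force: [-0.2, -0.6, -0.1]
grip_width: 0.0135
grip_force: 29.9
```

```bash
python3 -c "
from h import *
goto(.4604,-.0247,.117,78.5);print(manip.state()['torque'])"
```

```text
shift cm [ 0.011 -0.029 -0.762] turn [ 0.1  -0.   -0.02] | pos [ 0.4606 -0.0244  0.1094] yawY 78.48 F [-0.22 -0.57 -0.08] w 0.0135 gf 29.9 t 7.05 q6 -1.61
[0.00237362 0.00594653 0.00950548]
```

Emit:
{"name": "step_arm", "arguments": {
  "commands": [-0.25, 0.1, 0, 0, 0, 0, 0, -0.6, 0.24, 0, 0, 0, 0, 0, -0.95, 0.38, 0, 0, 0, 0, 0, -1.3, 0.52, 0, 0, 0, 0, 0, -1.65, 0.67, 0, 0, 0, 0, 0, -2, 0.81, 0, 0, 0, 0, 0, -2.35, 0.95, 0, 0, 0, 0, 0]
}}

```text
clock: 7.92
ee_pos: [0.4858, -0.0198, 0.1095]
orientation: [0.315, 3.125, 0.003]
contact_force: [0.4, -0.2, -0.4]
grip_width: 0.0133
grip_force: 29.9
```

```bash
python3 -c "
from h import *
goto(.4604,-.0247,.117,78.5);print(manip.state()['torque'])"
```

```text
shift cm [ 2.394 -0.989 -0.754] turn [ 0.1   0.01 -0.02] | pos [ 0.4858 -0.0198  0.1095] yawY 78.48 F [ 0.44 -0.16 -0.38] w 0.0133 gf 29.9 t 7.92 q6 -1.59
[ 0.02906183  0.01935489 -0.03395836]
```

Emit:
{"name": "step_arm", "arguments": {
  "commands": [-0.35, 0.14, 0, 0, 0, 0, 0, -0.7, 0.28, 0, 0, 0, 0, 0, -1.05, 0.42, 0, 0, 0, 0, 0, -1.4, 0.56, 0, 0, 0, 0, 0, -1.75, 0.71, 0, 0, 0, 0, 0, -2.1, 0.85, 0, 0, 0, 0, 0, -2.45, 0.99, 0, 0, 0, 0, 0, -2.8, 1.13, 0, 0, 0, 0, 0, -3.15, 1.27, 0, 0, 0, 0, 0, -3.5, 1.41, 0, 0, 0, 0, 0]
}}

```text
clock: 9.18
ee_pos: [0.523, -0.013, 0.1095]
orientation: [0.315, 3.125, 0.003]
contact_force: [0.3, 0.2, -0.1]
grip_width: 0.0134
grip_force: 29.9
```

```bash
python3 - <<'E'
from h import *
goto(.5557,-.0069,.1094,78.5);print(manip.state()['torque'])
E
```

```text
shift cm [-3.088  1.249  0.017] turn [ 0.1   0.01 -0.03] | pos [ 0.523  -0.013   0.1095] yawY 78.47 F [ 0.28  0.19 -0.12] w 0.0134 gf 29.9 t 9.18 q6 -1.56
[-0.00026168 -0.00105459  0.03840248]
```

Emit:
{"name": "step_arm", "arguments": {
  "commands": [-0.35, 0.14, 0, 0, 0, 0, 0, -0.7, 0.28, 0, 0, 0, 0, 0, -1.05, 0.42, 0, 0, 0, 0, 0, -1.4, 0.56, 0, 0, 0, 0, 0, -1.75, 0.71, 0, 0, 0, 0, 0, -2.1, 0.85, 0, 0, 0, 0, 0, -2.45, 0.99, 0, 0, 0, 0, 0, -2.8, 1.13, 0, 0, 0, 0, 0, -3.1, 1.25, 0, 0, 0, 0, 0]
}}

```text
clock: 10.3
ee_pos: [0.5558, -0.0069, 0.1096]
orientation: [0.315, 3.125, 0.003]
contact_force: [0.1, 0.7, -1.7]
grip_width: 0.0133
grip_force: 29.9
```

```bash
python3 - <<'E'
from h import *
goto(.5557,-.0069,.1094,78.5);goto(.5479,.0354,.1094);print(manip.state()['torque'])
c=snap('side'); u,v=map(int,proj(c,[.557,-.008,.02]))
im=cv2.resize(c['img'][v-22:v+22,u-30:u+30],None,fx=13,fy=13,interpolation=cv2.INTER_CUBIC)
cv2.imwrite('pics/s4.png',np.clip(im*1.4,0,255).astype(np.uint8)[...,::-1]); print(u-30,v-22)
E
```

```text
shift cm [ 0.014 -0.     0.018] turn [ 0.1   0.01 -0.03] | pos [ 0.5558 -0.0069  0.1096] yawY 78.47 F [ 0.07  0.67 -1.73] w 0.0133 gf 29.9 t 10.3 q6 -1.54
shift cm [1.623 3.989 0.025] turn  | pos [ 0.5558 -0.0069  0.1096] yawY 78.47 F [ 0.07  0.67 -1.73] w 0.0133 gf 29.9 t 10.3 q6 -1.54
[ 0.00294037  0.04289692 -0.0269791 ]
302 202
```

View pics/s4.png

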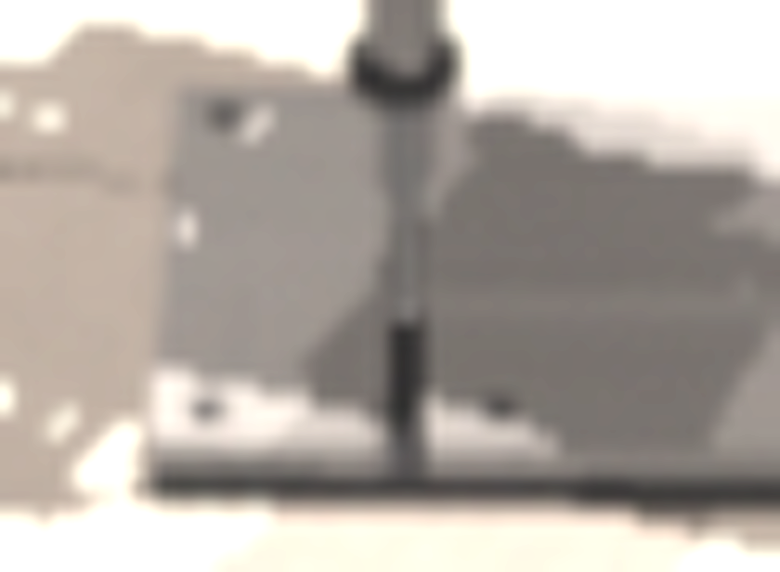

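The needle stands at crop (407,318), in line with the dark short leg at (405,370). It is centred at the corner, so I continue along the short leg.

Emit:
{"name": "step_arm", "arguments": {
  "commands": [0.13, 0.33, 0, 0, 0, 0, 0, 0.27, 0.67, 0, 0, 0, 0, 0, 0.4, 1, 0, 0, 0, 0, 0, 0.54, 1.34, 0, 0, 0, 0, 0, 0.67, 1.67, 0, 0, 0, 0, 0, 0.8, 2, 0, 0, 0, 0, 0]
}}

```text
clock: 11.1
ee_pos: [0.5517, 0.0145, 0.1096]
orientation: [0.315, 3.125, 0.003]
contact_force: [0.0, -0.8, -0.3]
grip_width: 0.0133
grip_force: 29.9
```

Emit:
{"name": "step_arm", "arguments": {
  "commands": [0.13, 0.33, 0, 0, 0, 0, 0, 0.27, 0.67, 0, 0, 0, 0, 0, 0.4, 1, 0, 0, 0, 0, 0, 0.54, 1.34, 0, 0, 0, 0, 0, 0.67, 1.67, 0, 0, 0, 0, 0, 0.8, 2, 0, 0, 0, 0, 0, 0.8, 2, 0, 0, 0, 0, 0]
}}

```text
clock: 11.98
ee_pos: [0.5478, 0.0357, 0.1096]
orientation: [0.315, 3.125, 0.003]
contact_force: [0.2, 0.3, -0.9]
grip_width: 0.0137
grip_force: 29.9
```

```bash
python3 - <<'E'
from h import *
goto(.5479,.0354,.1094,78.5); goto(.5134,.2359,.108,78.5)
c=snap('side'); u,v=map(int,proj(c,[.549,.034,.02]))
im=cv2.resize(c['img'][v-22:v+22,u-30:u+30],None,fx=13,fy=13,interpolation=cv2.INTER_CUBIC)
cv2.imwrite('pics/s5.png',np.clip(im*1.4,0,255).astype(np.uint8)[...,::-1]); print(u-30,v-22)
E
```

```text
shift cm [-0.016 -0.026  0.023] turn [ 0.1   0.01 -0.  ] | pos [0.5478 0.0357 0.1096] yawY 78.5 F [ 0.2   0.28 -0.9 ] w 0.0137 gf 29.9 t 11.98 q6 -1.46
shift cm [ 7.363 18.933  0.193] turn [ 0.1   0.01 -0.  ] | pos [0.5478 0.0357 0.1096] yawY 78.5 F [ 0.2   0.28 -0.9 ] w 0.0137 gf 29.9 t 11.98 q6 -1.46
302 211
```

View pics/s5.png

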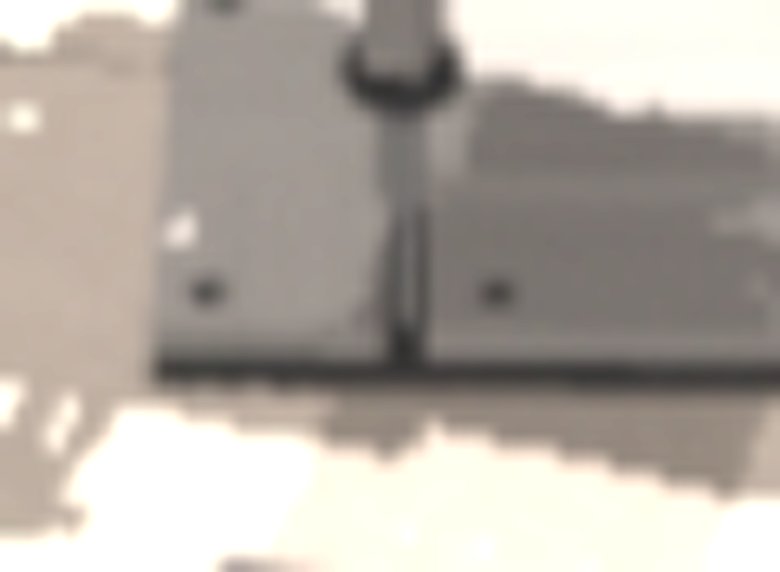

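The needle is in the seam at crop (405,350), at the open end of the short leg. Next I lift out and carry it back to the slot; the summed return offset is (7.35, 18.94, 0.1).

Emit:
{"name": "step_arm", "arguments": {
  "commands": [0, 0, -0.4, 0, 0, 0, 0, 0, 0, -1.2, 0, 0, 0, 0, 0, 0, -3, 0, 0, 0, 0, 0, 0, -5.5, 0, 0, 0, 0, 0, 0, -8, 0, 0, 0, 0, 0, 0, -9, 0, 0, 0, 0, 0.8, 2, -9, 0, 0, 0, 0]
}}

```text
clock: 12.9
ee_pos: [0.5452, 0.0556, 0.2015]
orientation: [0.318, 3.122, 0.002]
contact_force: [-0.4, -1.1, -0.6]
grip_width: 0.0134
grip_force: 29.9
```

Emit:
{"name": "step_arm", "arguments": {
  "commands": [1.5, 4, 0, 0, 0, 0, 0, 3, 8, 0, 0, 0, 0, 0, 4.7, 12, 0, 0, 0, 0, 0, 6, 15, 0, 0, 0, 0, 0, 6.55, 16.8, 0, 0, 0, 0, 0, 6.55, 16.94, 0, 0, 0, 0, 0, 6.55, 16.94, 0, 0, 0, 0, 0, 6.55, 16.94, 0, 0, 0, 0, 0]
}}

```text
clock: 13.9
ee_pos: [0.514, 0.2344, 0.1999]
orientation: [0.318, 3.125, 0.002]
contact_force: [0.0, 0.0, -0.2]
grip_width: 0.0137
grip_force: 29.9
```

```bash
python3 - <<'E'
from h import *
goto(.5137,.2356,.1993,78.5)
c=snap('side'); u,v=map(int,proj(c,[.514,.235,.1]))
im=cv2.resize(c['img'][v-35:v+35,u-45:u+45],None,fx=8,fy=8,interpolation=cv2.INTER_CUBIC)
cv2.imwrite('pics/s6.png',im[...,::-1]); print(u-45,v-35)
E
```

```text
shift cm [0.056 0.112 0.058] turn [ 0.07  0.01 -0.12] | pos [0.514  0.2344 0.1999] yawY 78.38 F [ 0.    0.04 -0.22] w 0.0137 gf 29.9 t 13.9 q6 -1.09
285 228
```

View pics/s6.png

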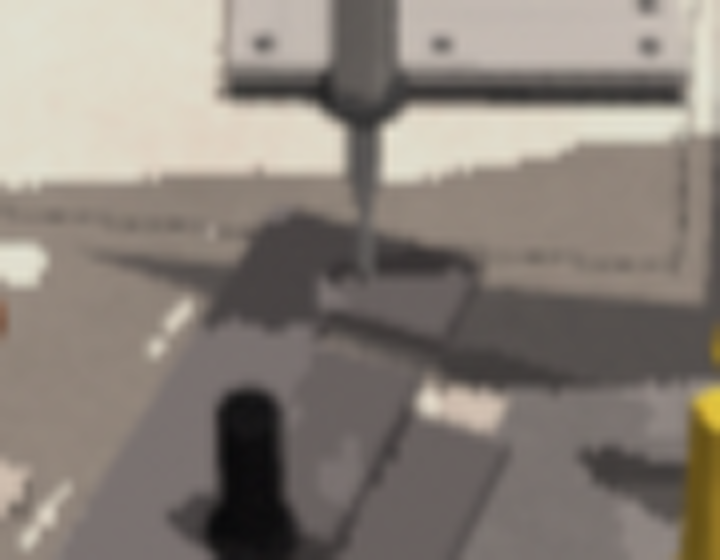

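The tip is at crop (367,272), above the dark slot line near (367,340), with the marker untouched at (248,460). I'll lower in stages with force checks.

Emit:
{"name": "step_arm", "arguments": {
  "commands": [0, 0, 0.8, 0, 0, 0, 0, 0, 0, 1.6, 0, 0, 0, 0, 0, 0, 2.4, 0, 0, 0, 0, 0, 0, 3.2, 0, 0, 0, 0, 0, 0, 4, 0, 0, 0, 0, 0, 0, 4, 0, 0, 0, 0]
}}

```text
clock: 14.7
ee_pos: [0.513, 0.2354, 0.1589]
orientation: [-0.315, -3.124, -0.001]
contact_force: [-0.8, -0.4, -0.4]
grip_width: 0.0135
grip_force: 29.9
```

```bash
python3 - <<'E'
from h import *
goto(.5137,.2356,.1593,78.5)
E
```

```text
shift cm [-0.069  0.033 -0.043] turn [ 0.04 -0.09 -0.02] | pos [0.513  0.2354 0.1589] yawY 78.48 F [-0.77 -0.44 -0.35] w 0.0135 gf 29.9 t 14.7 q6 -1.09
```

Emit:
{"name": "step_arm", "arguments": {
  "commands": [0, 0, 0.8, 0, 0, 0, 0, 0, 0, 1.7, 0, 0, 0, 0, 0, 0, 2.6, 0, 0, 0, 0, 0, 0, 3.5, 0, 0, 0, 0, 0, 0, 4.3, 0, 0, 0, 0, 0, 0, 4.7, 0, 0, 0, 0, 0, 0, 4.9, 0, 0, 0, 0, 0, 0, 5, 0, 0, 0, 0, 0, 0, 5, 0, 0, 0, 0]
}}

```text
clock: 15.82
ee_pos: [0.5139, 0.2358, 0.1102]
orientation: [0.315, 3.125, 0.003]
contact_force: [-0.9, 1.2, -0.5]
grip_width: 0.0137
grip_force: 29.9
```

```bash
python3 - <<'E'
from h import *
goto(.5142,.2357,.1094,78.5)
E
```

```text
shift cm [-0.028 -0.     0.078] turn [ 0.11  0.04 -0.03] | pos [0.5139 0.2358 0.1102] yawY 78.47 F [-0.85  1.16 -0.47] w 0.0137 gf 29.9 t 15.82 q6 -1.09
```

Emit:
{"name": "step_arm", "arguments": {
  "commands": [0, 0, 0.05, 0, 0, 0, 0, 0, 0, 0.1, 0, 0, 0, 0, 0, 0, 0.1, 0, 0, 0, 0, 0, 0, 0.1, 0, 0, 0, 0.17, 0, 0, 0.1, 0, 0, 0, 0.22, 0, 0, 0.1, 0, 0, 0, 0.35, 0, 0, 0.1, 0, 0, 0, 0.5, 0, 0, 0.1, 0, 0, 0, 0.5]
}}

```text
clock: 16.82
ee_pos: [0.5137, 0.2357, 0.1089]
orientation: [0.315, 3.125, 0.003]
contact_force: [-1.3, -0.5, 0.8]
grip_width: 0.0456
grip_force: 0.0
```

Emit:
{"name": "step_arm", "arguments": {
  "commands": [0, 0, -1, 0, 0, 0, 0.5, 0, 0, -3, 0, 0, 0, 0.5, 0, 0, -6, 0, 0, 0, 0.5, 0, 0, -9, 0, 0, 0, 0.5, 0, 0, -12, 0, 0, 0, 0.5, 0, 0, -13, 0, 0, 0, 0.5, 0, 0, -13, 0, 0, 0, 0.5]
}}

```text
clock: 17.7
ee_pos: [0.514, 0.2356, 0.2396]
orientation: [0.315, 3.124, 0.004]
contact_force: [-0.3, 0.6, 0.0]
grip_width: 0.0472
grip_force: 0.0
```

```bash
python3 - <<'E'
from h import *
goto(.5142,.2357,.1094,78.5)
c=snap('side')
cv2.imwrite('pics/s7.png',cv2.resize(c['img'][180:340,230:430],None,fx=4,fy=3.75,interpolation=cv2.INTER_CUBIC)[...,::-1])
W=cloud(c); p=W[244:285,322:342].reshape(-1,3); p=p[(p[:,2]>.09)&(p[:,1]<.26)&(p[:,1]>.2)]
for a,b in((.09,.11),(.11,.13),(.13,.15)):
    q=p[(p[:,2]>a)&(p[:,2]<b)]; print(len(q),np.median(q,0).round(4))
print(np.nanmax(p[:,2]))
E
```

```text
shift cm [ 4.0000e-03 -1.8000e-02  1.3022e+01] turn [ 0.14  0.09 -0.03] | pos [0.514  0.2356 0.2396] yawY 78.47 F [-0.26  0.57  0.04] w 0.0472 gf 0.0 t 17.7 q6 -1.09
49 [0.5118 0.2409 0.0997]
50 [0.5126 0.2408 0.1205]
55 [0.5137 0.2402 0.1402]
0.15320020225938946
```

View pics/s7.png

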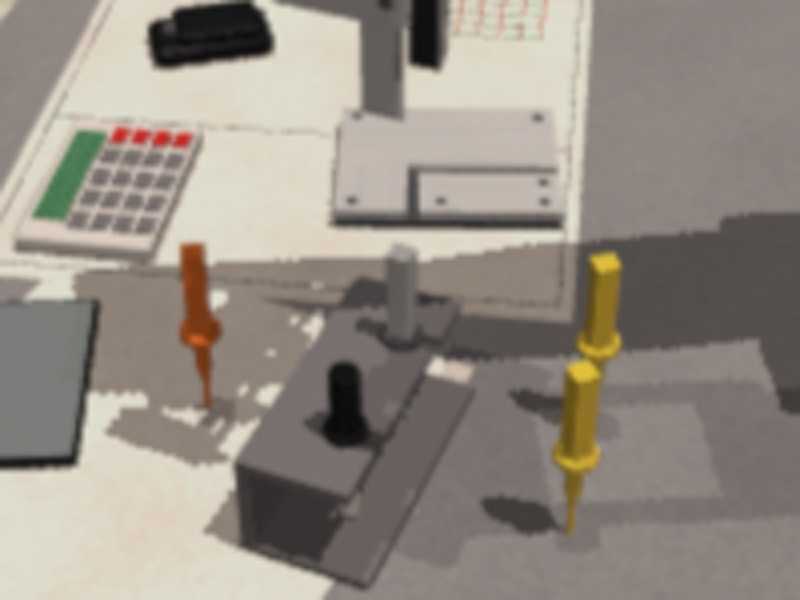

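The stylus hangs upright in its slot at crop (402,295) as it did before, its top at z≈0.152. The marker at (345,405) and the rest are unchanged, and the gripper is clear, so I'm handing in.

```bash
python3 -c "
from rig import manip
print(manip.close_job())"
```

```text
the job is handed in; nothing more can be done
None
```

The stylus was run along the whole L-shaped seam at about 3 cm/s with no clear contact force, its tip by calculation about 6 mm deep and 2 mm above the groove floor, then hung back upright in its own slot; the other objects near the rack and plate look unmoved, and I handed the job in at about 18 s.

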